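Pack the cash tray and hold its note clip open

TASK

Get the cash tray ready for the takings: stand the coin jar, the tin and the coin tube upright side by side in the tray's long narrow well, set down on its floor and not dropped, and leave everything else on the table where it is. Then press the black thumb pad of the spring-loaded note clip down until the clip's arm is level, about halfway through its travel, and keep holding it there so that I can slip the notes under its nose. Finish while still holding it: do not let go of the pad.

Things in the scene. Friction and masses are not known exactly. Their poses are not given: they have to be found in the camera images.
- cashbox: Green sheet-steel cash tray, fixed, open on top, 200 (x) x 300 (y) mm, its walls 32 mm high and 3 mm thick, floor 6 mm thick. Origin: centre of its underside, on the table. The half at +y carries the coin well with small shallow coin cups before and behind it; the half at -y is the empty note bed with the note clip over it.
- well (a point): Centre of the floor of the coin well, 6 mm above the table, at tray (0, 76, 6) mm; axes as the tray's. The well is a straight-walled slot 56 mm wide (tray x) and 130 mm long (tray y), its walls rising 26 mm above this floor. The three things stand in it in one row along y, in any order, with some 14 mm to spare in all; the tin goes in with its 46 mm side across the well (along tray x).
- jar: Screw-top glass coin jar, round, 48 mm diameter, 72 mm high, about 0.25 kg, standing on the table. Origin: centre of its underside, z up.
- tin: Plain metal tin standing on the table: body 44 (its x) x 32 (its y) mm, 66 mm high, with a slightly wider lid 46 x 34 mm from 65 to 78 mm height, about 0.25 kg. Origin: centre of its underside, z up.
- tube: Cardboard tube of coins, round, 34 mm diameter, 86 mm high, about 0.2 kg, standing on the table. Origin: centre of its underside, z up.
- clip (a joint): Angle of the note clip, rad: 0 at rest (pad up, nose down on the note bed, arm sloping 0.30 rad), 0.30 with the arm and pad level (target), 0.60 pad fully down on its stop. The pad sinks as the value grows. A spring pushes the pad back up: the push needed at the pad's centre is about 3 N to start, 7 N at level, 11 N at the stop.
- clip_pad (a point): Centre of the upper face of the clip's black thumb pad, 48 (tray x) x 46 (tray y) x 6 mm, near the tray's front (-x) edge; it moves with the clip. It is 75 mm from the axle. At rest it is 95 mm above the table, at level 73 mm, fully down 51 mm. In the tray's frame it stands at level at (-90, -75, 73) mm. At rest the pad slopes 0.30 rad, lower towards the axle (+x).
- clip_axle (a point): Centre of the clip's axle, which runs along the tray's y axis 70 mm above the table, at tray (-15, -75, 70) mm, between two steel uprights 74 mm apart that end 78 mm above the table.
- tape: Bystander, to be left alone: roll of paper tape lying flat, 90 mm across, 25 mm high; origin under its middle.
- mug: Bystander, to be left alone: white mug, 80 mm across, 90 mm high, handle towards its +y; origin under its middle.
- screwdriver: Bystander, to be left alone: screwdriver lying flat; origin on its underside.
- padlock: Bystander, to be left alone: brass padlock lying flat, 46 x 40 x 22 mm with a steel shackle; origin under its middle.
- carton: Bystander, to be left alone: closed cardboard carton 70 x 110 x 50 mm; origin under its middle.
- battery: Bystander, to be left alone: black power-tool battery, 75 x 110 mm, 65 mm high; origin under its middle.
- glue: Bystander, to be left alone: white plastic glue bottle, 50 mm across, 130 mm high; origin under its middle.

How it is judged (in metres and radians):
On the way, in this order (a step that is already met when the one before it is completed fails the run):
1. jar, tin and tube all stand upright on the well's floor, let go, the clip still at rest (x of jar in the frame of well between -0.026 and 0.026 m and y of jar in the frame of well between -0.062 and 0.062 m and z of jar in the frame of well between -0.005 and 0.005 m and angle between each of jar, tin, tube's own z axis and vertical below 0.1 rad and linear speed of each of jar, tin, tube below 0.03 m/s and contact force between the fingers and jar below 0.1 N and x of tin in the frame of well between -0.026 and 0.026 m and y of tin in the frame of well between -0.062 and 0.062 m and z of tin in the frame of well between -0.005 and 0.005 m and contact force between the fingers and tin below 0.1 N and x of tube in the frame of well between -0.026 and 0.026 m and y of tube in the frame of well between -0.062 and 0.062 m and z of tube in the frame of well between -0.005 and 0.005 m and contact force between the fingers and tube below 0.1 N and value of joint clip below 0.1 rad), for 0.2 s.
2. the robot holds the clip's arm level (value of joint clip between 0.2 and 0.4 rad and contact force between any of the fingers, the arm and clip above 1 N and contact force between clip and jar below 0.1 N and contact force between clip and tin below 0.1 N and contact force between clip and tube below 0.1 N), for 1 s.
At the end, for the whole second after the job is handed in: The robot is still pressing the clip (more than 1 N) and holds it level (joint 0.20 to 0.40 rad, that is within 0.1 rad of level), with nothing else propping it; jar, tin and tube stand in the well, bases within 5 mm of its floor, upright within 0.1 rad, at rest and not touched by the fingers (all of step 2 and x of jar in the frame of well between -0.026 and 0.026 m and y of jar in the frame of well between -0.062 and 0.062 m and z of jar in the frame of well between -0.005 and 0.005 m and angle between each of jar, tin, tube's own z axis and vertical below 0.1 rad and linear speed of each of jar, tin, tube below 0.03 m/s and contact force between the fingers and jar below 0.1 N and x of tin in the frame of well between -0.026 and 0.026 m and y of tin in the frame of well between -0.062 and 0.062 m and z of tin in the frame of well between -0.005 and 0.005 m and contact force between the fingers and tin below 0.1 N and x of tube in the frame of well between -0.026 and 0.026 m and y of tube in the frame of well between -0.062 and 0.062 m and z of tube in the frame of well between -0.005 and 0.005 m and contact force between the fingers and tube below 0.1 N); the arm keeps its last pose, push and grip.
It fails at once if a bystander was shifted by more than 40 mm (distance of any of tape, mug, screwdriver, padlock, carton, battery, glue from where it was at the start of the episode above 0.04 m).
It fails at once if the jar was dropped (linear speed of jar above 0.6 m/s and contact force between the fingers and jar below 0.02 N).
It fails at once if the tin was dropped (linear speed of tin above 0.6 m/s and contact force between the fingers and tin below 0.02 N).
It fails at once if the tube was dropped (linear speed of tube above 0.6 m/s and contact force between the fingers and tube below 0.02 N).
It also fails if it takes over 72 s, if anything falls off the work surface, if the arm or the gripper's body presses on something with over 40 N, if the wrist force passes 120 N, or if a joint passes its speed limit or range.

ROBOT

A 6-joint arm with a two-finger parallel gripper is mounted at the origin on the work surface. World frame = base frame: x ahead of the robot, y to its left, z up, the work surface at z = 0. Lengths are in mm, angles in rad, forces in N, time in s.
With the tool pointing down it reaches from about 275 to 1000 mm from the base axis. Payload 8.4 kg.
Tool frame: the origin (TCP) lies on the centre line of the jaws, within the pads' length; the fingertips stand r.tip_reach ahead of it and the grasp point (between the pads) lies 11 mm behind it (r.tip_reach is the distance from the TCP to the fingertips, in mm); z points along the fingers, y is the line along which they close (so a half turn about z gives the same grasp; the last joint's range is limited). The gripper opens to 85 mm and grips with 20 to 120 N. Pads are 22 mm wide; open, the fingers measure 114 mm over their backs; the gripper's body (76 mm by 85 mm) begins 54 mm behind the grasp point. The pads swing forward as they close: fully open they stand 13 mm farther back than shut.
Start: joints at [-1.284, 0.353, 1.633, -0, 1.155, -0.002], TCP at [178, -599.119, 239.281] pointing down, gripper open.
Joint ranges: [-2.63, 2.63], [-0.92, 2.1], [0.06, 2.66], [-1.3, 4.44], [0, 2.69], [-3.02, 3.02]. Speed limits (rad/s): [2.22, 2.22, 2.79, 3.14, 3.14, 3.14].

INTERFACE

Orientations are given as [roll, pitch, yaw] about the fixed x, y, z axes, in that order (R = Rz(yaw) Ry(pitch) Rx(roll)).
In Python, from rig import r gives the robot as it stands.
- The arm moves only by the tool carry_out, never from a script. Its argument "targets" is a list of rows, each an object with "dp": the shift along the tool's x, y, z in mm, a list of three; "yaw": the turn about the tool's z in degrees. A call has 1 to 12 rows; each row is the pose to reach, as a shift and turn from the pose commanded when the call began, along the tool's axes at that moment; what a row does not reach only later rows make up. A row lasts 1/8 s, in which the tool goes at most 62.5 mm and 10.7 degrees, less where a joint would pass 70% of its speed; a pose out of reach is approached as far as the arm can. A call with a gripper value outside its range is refused whole. "fingers" is the opening, from -1 (shut) to 1 (fully open), so that 0 is half open, set as the call begins (left out, the last holds). The fingers move at their own pace and stop on an object; "grip_force" is the grip in N (left out, the last holds). Time passes only in rows, so rows that repeat a pose let the fingers close. It gives the time, the measured TCP pose, the force, the opening and the grip force at its end, in the units of the state.
- r.sense(): the state, without advancing time (a new reading comes with each control period).
- r.grab_frame(name): name is "scene" or "side" or "wrist"; returns the picture (400x640x3 uint8, red, green, blue); there is no depth.
- r.get_calibration(name): a dict with "fx", "fy", "cx", "cy" (pixels), "rvec" (rotation vector, rad) and "tvec" (3), from world to camera coordinates, as OpenCV has them. Camera axes: x right, y down, z forward; pixel columns grow to the right and rows downward; lengths in mm; the calibration is good to about 2 mm. The wrist camera is an equidistant fisheye: a pixel r from the principal point sees the ray r / f radians off the axis. A picture is of the moment at which its call begins: read the wrist's pose just before it. get_calibration takes no time and is no camera call; for the wrist camera it gives the pose at the moment of the call.
- r.sign_off(): hands the job in; it is judged then, once.
The state is a dict: "clock": time; "qpos": joint angles; "qvel": joint speeds; "joint_efforts": joint torques, N m; "eef_pos": TCP position; "tcp_rot": TCP orientation; "contact_force": force on the tool from outside, world axes, zero at the start; "wrist_torque": the same for the moment, N m; "opening": opening from 0.0 (shut) to 1.0 (fully open); "grasp_force": force on a finger pad.
Only numpy, scipy, OpenCV 4.12 (cv2) and the standard library are available. Lean on these libraries where they do the work, as an engineer would, in place of code of your own. Each camera call takes 0.05 s, during which the arm holds its last target. There are 200 camera calls.

## Working session

There is one attempt and no reset: what is moved stays moved. The work goes in short steps, Python scripts to look and compute and a tool call to move; the robot and the scene stay as the last step left them, time stands still between calls to the robot, and variables do not carry over. Pictures are saved under pics/ and viewed, at most 10 in all, crops included, and the job is handed in when it is done.

Besides the shell and the picture viewer there is one more tool, called in YAML: its name, and indented under it one key for each argument. carry_out: Moves the arm, as the interface text tells. Its arguments: {"type":"object","properties":{"targets":{"type":"array","items":{"type":"object","properties":{"dp":{"type":"array","items":{"type":"number"}},"yaw":{"type":"number"}}}},"fingers":{"type":"number"},"grip_force":{"type":"number"}},"required":["targets"]}

```bash
mkdir -p pics; python3 - <<'E'
from rig import r
import cv2
s=r.sense(); print({k:s[k] for k in('clock','eef_pos','tcp_rot','opening','contact_force')}, r.tip_reach)
for n in('scene','side'):
    cv2.imwrite(f'pics/{n}0.png',r.grab_frame(n)[:,:,::-1]); print(n,r.get_calibration(n))
print(r.get_calibration('wrist'))
E
```

```text
{'clock': 0.0, 'eef_pos': array([ 177.86405508, -598.66473706,  238.5450512 ]), 'tcp_rot': array([-3.14016613e+00, -1.73045856e-05,  2.88817273e-01]), 'opening': 1.000293145213705, 'contact_force': array([ 0.10876055,  0.30639828, -0.27294364])} 8.0
scene {'fx': 386.5600430161822, 'fy': 386.5600430161822, 'cx': 319.37839008124166, 'cy': 203.96150659177295, 'rvec': array([ 1.33601774,  2.0856079 , -1.01182852]), 'tvec': array([ 274.55498667, -214.87795962, 1511.08760162])}
side {'fx': 440.7629379056858, 'fy': 440.7629379056858, 'cx': 318.49779568006153, 'cy': 194.9851473937388, 'rvec': array([ 0.11984571, -2.8561592 ,  1.25303963]), 'tvec': array([ 514.94544202,  147.0438957 , 1300.74524576])}
{'fx': 309.70691628693146, 'fy': 309.70691628693146, 'cx': 321.69109596904474, 'cy': 203.0236706953403, 'rvec': array([-2.31356549,  1.72542746,  0.26450939]), 'tvec': array([-624.47491108,  -40.03360338,  379.31306352])}
```

View pics/scene0.png

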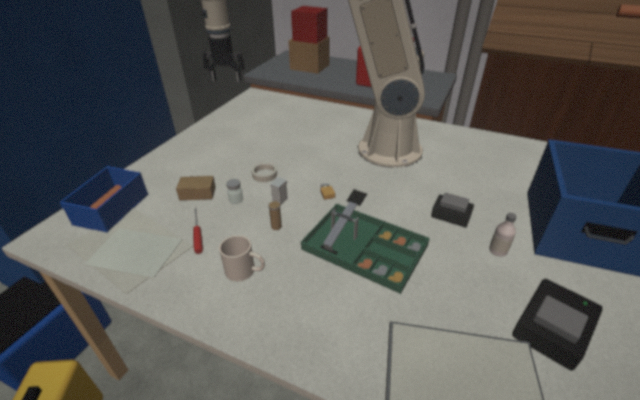

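View pics/side0.png

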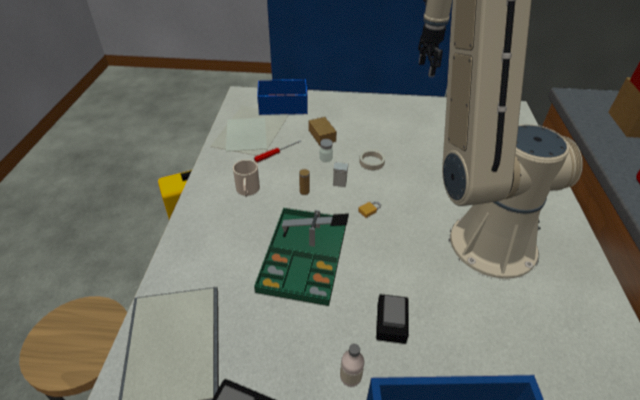

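Scene: jar (234,190), tin (279,190), tube (275,215), tray quad around (365,245), pad at (357,197). Side: jar (326,150), tin (341,174), tube (304,181), tray (303,255), pad (340,220). Next I locate them by ray casting.

```bash
cat > h.py <<'E'
import numpy as np, cv2
from rig import r
def ray(cal,uv):
    R=cv2.Rodrigues(np.array(cal['rvec']))[0]; t=np.array(cal['tvec']); u=(np.array(uv,float)-[cal['cx'],cal['cy']])/cal['fx']
    return -R.T@t, R.T@np.array([u[0],u[1],1])
def fray(cal,uv):
    R=cv2.Rodrigues(np.array(cal['rvec']))[0]; t=np.array(cal['tvec']); d=np.array(uv,float)-[cal['cx'],cal['cy']]
    th=np.linalg.norm(d)/cal['fx']; d=d/max(np.linalg.norm(d),1e-9)
    return -R.T@t, R.T@np.array([d[0]*np.sin(th),d[1]*np.sin(th),np.cos(th)])
def onz(cr,z):
    c,d=cr; return c+d*(z-c[2])/d[2]
def fproj(cal,P):
    R=cv2.Rodrigues(np.array(cal['rvec']))[0]; p=R@np.array(P,float)+np.array(cal['tvec']); n=np.hypot(p[0],p[1]); th=np.arctan2(n,p[2])
    return np.array([cal['cx'],cal['cy']])+cal['fx']*th*p[:2]/max(n,1e-9)
def meet(*crs):
    A=0;b=0
    for c,d in crs:
        d=d/np.linalg.norm(d); M=np.eye(3)-np.outer(d,d); A=A+M; b=b+M@c
    return np.linalg.solve(A,b)
E
python3 - <<'E'
from h import *
out=[]
for n,(x,y,w,h) in (('scene',(210,150,220,150)),('side',(250,130,140,180))):
    im=cv2.imread(f'pics/{n}0.png'); cal=r.get_calibration(n)
    hsv=cv2.cvtColor(im,cv2.COLOR_BGR2HSV)
    m=cv2.inRange(hsv,(60,90,20),(90,255,160)); m=cv2.morphologyEx(m,cv2.MORPH_CLOSE,np.ones((9,9)))
    c=max(cv2.findContours(m,0,2)[0],key=cv2.contourArea)
    q=cv2.approxPolyDP(cv2.convexHull(c),6,True)[:,0]
    print(n)
    for p in q: print(p,onz(ray(cal,p),32)[:2].round(),onz(ray(cal,p),0)[:2].round())
    s=3.3 if n=='scene' else 3.3
    cr=cv2.resize(im[y:y+h,x:x+w],None,fx=s,fy=s,interpolation=cv2.INTER_CUBIC); cr=cv2.convertScaleAbs(cr,alpha=1.6)
    for k in range(0,w,20): cv2.putText(cr,str(x+k),(int(k*s),9),0,.3,(0,0,255)); 
    for k in range(0,h,20): cv2.putText(cr,str(y+k),(0,int(k*s)+4),0,.3,(0,0,255))
    cv2.imwrite(f'pics/{n}crop.png',cr)
E
```

```text
scene
[335 245] [608.  27.] [578.  15.]
[348 224] [513.  27.] [479.  15.]
[372 226] [493.  93.] [458.  84.]
[390 256] [586. 175.] [555. 169.]
side
[284 209] [628. -61.] [634. -94.]
[344 225] [442. -10.] [441. -41.]
[327 304] [475. 266.] [475. 245.]
[256 291] [659. 243.] [666. 221.]
```

View pics/scenecrop.png

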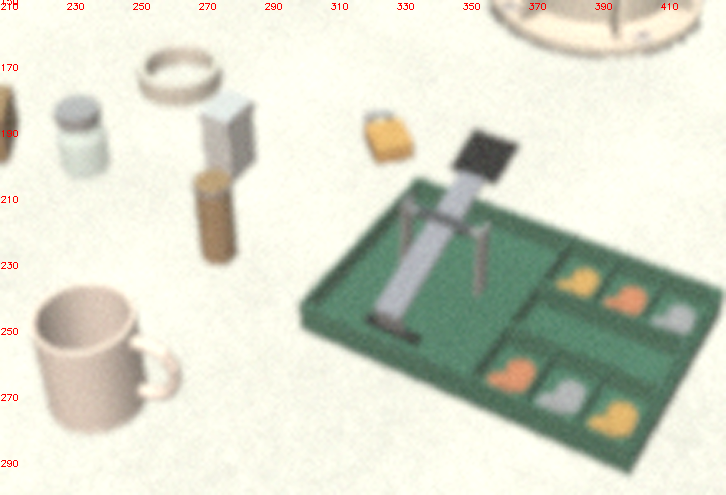

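View pics/sidecrop.png

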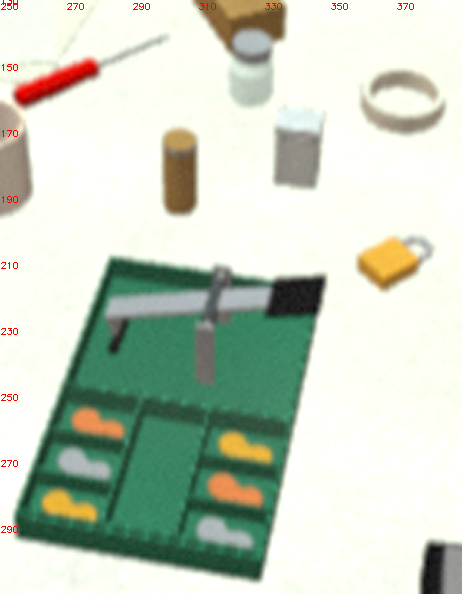

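Scene crop: jar lid (234,181), tin lid (279,182), tube top (274.5,204), tray rim corners (337,204.5), (429,238.5), (302,243). Side crop: jar (326,143), tin (341,166), tube (304.5,171), tray rim corner (284,208); the clip hides one corner.

```bash
python3 - <<'E'
from h import *
S=r.get_calibration('scene');D=r.get_calibration('side')
for n,a,b,z in(('jar',(233.9,181.5),(326.4,143),72),('tin',(279.4,182.1),(340.9,166.1),78),('tube',(274.5,203.9),(304.5,171.2),86),('pad',(357.3,197.3),(339.5,219.8),95),('mug',(236,247),(246,166),90),('padlock',(328,191.5),(368,209.5),20)):
    print(n,meet(ray(S,a),ray(D,b)).round(1),onz(ray(S,a),z).round(1),onz(ray(D,b),z).round(1))
for uv in((336.7,204.5),(428.8,238.5),(301.8,243.3),(401.5,288.5)): print('S rim',onz(ray(S,uv),32).round(1))
for uv in((283.9,208.2),(255.5,287.8),(329.5,301)): print('D rim',onz(ray(D,uv),32).round(1))
# tin top edges
for uv in((265,90),(230,93),(255,105),(203,108)): pass
for px in((203,112),(231,92),(256,104),(228,125)): print('tin lidS',onz(ray(S,(210+px[0]/3.3,150+px[1]/3.3)),78).round(1))
for px in((281,108),(323,109),(322,131),(276,130)): print('tin lidD',onz(ray(D,(250+px[0]/3.3,130+px[1]/3.3)),78).round(1))
E
```

```text
jar [ 518.1 -358.7   73.7] [ 516.4 -360.    72. ] [ 518.1 -361.4   72. ]
tin [ 462.9 -226.7   77.2] [ 467.2 -222.6   78. ] [ 462.2 -230.2   78. ]
tube [ 577.  -177.    88.3] [ 577.  -175.8   86. ] [ 576.9 -183.5   86. ]
pad [456.7  30.5  92.7] [461.3  32.8  95. ] [456.2  30.8  95. ]
mug [ 766.5 -180.3   89.1] [ 771.7 -173.5   90. ] [ 765.9 -187.3   90. ]
padlock [ 369.1 -100.3   13.5] [378.2 -95.8  20. ] [369.4 -95.   20. ]
S rim [443.2 -37.8  32. ]
S rim [477.  252.8  32. ]
S rim [639.5 -58.5  32. ]
S rim [678.4 231.3  32. ]
D rim [629.  -64.8  32. ]
D rim [662.1 233.7  32. ]
D rim [468.9 257.1  32. ]
tin lidS [ 485.9 -240.    78. ]
tin lidS [ 446.3 -232.3   78. ]
tin lidS [ 453.9 -200.9   78. ]
tin lidS [ 494.3 -208.4   78. ]
tin lidD [ 481.8 -246.1   78. ]
tin lidD [ 440.  -248.4   78. ]
tin lidD [ 439.9 -213.7   78. ]
tin lidD [ 485.  -211.1   78. ]
```

carry_out:
  targets:
    - {"dp": [380, -277, -30], "yaw": -67}
    - {"dp": [380, -277, -30], "yaw": -67}
    - {"dp": [380, -277, -30], "yaw": -67}
    - {"dp": [380, -277, -30], "yaw": -67}
    - {"dp": [380, -277, -30], "yaw": -67}
    - {"dp": [380, -277, -30], "yaw": -67}
    - {"dp": [380, -277, -30], "yaw": -67}
    - {"dp": [380, -277, -30], "yaw": -67}
    - {"dp": [380, -277, -30], "yaw": -67}
    - {"dp": [380, -277, -30], "yaw": -67}
    - {"dp": [380, -277, -30], "yaw": -67}
    - {"dp": [380, -277, -30], "yaw": -67}

```text
clock: 1.6
eef_pos: [462.8, -226.1, 269.2]
tcp_rot: [-3.141, 0.0, 1.457]
contact_force: [0.5, -0.0, -0.1]
opening: 0.999
grasp_force: 0.0
```

```bash
cat >> h.py <<'E'
def go(x,y,z,yaw):
    s=r.sense(); p=np.array(s['eef_pos']); a=s['tcp_rot'][2]; d=np.array([x,y,z])-p
    dy=-np.degrees((yaw-a+np.pi)%(2*np.pi)-np.pi)
    print('dp',[round(float(v),1) for v in (np.cos(a)*d[0]+np.sin(a)*d[1],np.sin(a)*d[0]-np.cos(a)*d[1],-d[2])],'yaw',round(float(dy),1))
def snap(name):
    c=r.get_calibration('wrist'); im=r.grab_frame('wrist')[:,:,::-1].copy(); cv2.imwrite(f'pics/{name}.png',im); np.save(f'pics/{name}.npy',c,allow_pickle=True); return c,im
E
python3 - <<'E'
from h import *
s=r.sense(); print(s['clock'],s['eef_pos'],s['tcp_rot'],s['qpos'])
c,im=snap('w1'); R=cv2.Rodrigues(np.array(c['rvec']))[0]; print('cam',-R.T@c['tvec'], R)
E
```

```text
1.6 [ 462.83145602 -226.13349091  269.21601711] [-3.14140334e+00  1.60421164e-05  1.45670731e+00] [-4.57336425e-01  1.51506889e-01  1.83159816e+00 -8.60218545e-05
  1.15866048e+00 -3.43212947e-01]
cam [ 470.74827028 -150.20018926  404.40215625] [[ 9.93542244e-01 -1.13462395e-01 -3.07078325e-04]
 [-1.08140265e-01 -9.47750869e-01  3.00123264e-01]
 [-3.43437379e-02 -2.98151933e-01 -9.53900379e-01]]
```

View pics/w1.png

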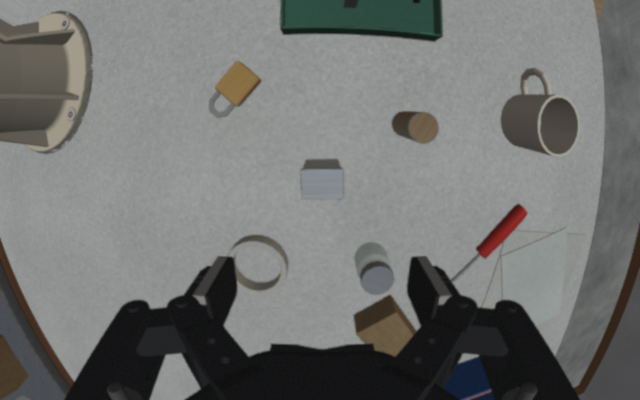

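Wrist view: tin lid spans (301,169)–(343,199), aligned with the image; jar lid at (377,277); tube top at (424,128); tray's -y wall near row 30.

```bash
python3 - <<'E'
from h import *
c=np.load('pics/w1.npy',allow_pickle=True).item()
for uv in((301,169.5),(343.5,169.5),(343.5,199.5),(301,199.5)): print('tin',onz(fray(c,uv),78).round(1))
P=np.mean([onz(fray(c,uv),78) for uv in((301,169.5),(343.5,169.5),(343.5,199.5),(301,199.5))],0);print('tin c',P.round(1))
print('jar',onz(fray(c,(377,277.5)),72).round(1),'tube',onz(fray(c,(424,128)),86).round(1))
print('jar rim',[onz(fray(c,u),72)[:2].round(0) for u in((361,277),(393,277),(377,262),(377,293))])
print('tray',[onz(fray(c,u),32)[:2].round(1) for u in((282,30),(441,34))])
go(P[0],P[1],72+11-22,1.46)
E
```

```text
tin [ 441.2 -212.2   78. ]
tin [ 486.6 -217.4   78. ]
tin [ 483.4 -250.9   78. ]
tin [ 436.8 -245.6   78. ]
tin c [ 462.  -231.5   78. ]
jar [ 516.8 -359.6   72. ] tube [ 576.1 -179.4   86. ]
jar rim [array([ 497., -356.]), array([ 537., -362.]), array([ 518., -337.]), array([ 516., -383.])]
tray [array([435. , -47.7]), array([628.9, -65.4])]
dp [-5.6, -0.3, 208.2] yaw -0.2
```

carry_out:
  targets:
    - {"dp": [-5.5, 0, 60]}
    - {"dp": [-5.5, 0, 120]}
    - {"dp": [-5.5, 0, 170]}
    - {"dp": [-5.5, 0, 200]}
    - {"dp": [-5.5, 0, 211]}
    - {"dp": [-5.5, 0, 211]}
    - {"dp": [-5.5, 0, 211]}

```text
schema error: expected keys dp, yaw
```

carry_out:
  targets:
    - {"dp": [0, 0, 0]}
    - {"dp": [0, 0, 0]}
    - {"dp": [0, 0, 0]}
    - {"dp": [0, 0, 0]}
    - {"dp": [0, 0, 0]}
    - {"dp": [0, 0, 0]}
    - {"dp": [0, 0, 0]}
    - {"dp": [0, 0, 0]}
  fingers: -1
  grip_force: 40

```text
schema error: expected keys dp, yaw
```

carry_out:
  targets:
    - {"dp": [-5.5, 0, 60], "yaw": 0}
    - {"dp": [-5.5, 0, 120], "yaw": 0}
    - {"dp": [-5.5, 0, 170], "yaw": 0}
    - {"dp": [-5.5, 0, 200], "yaw": 0}
    - {"dp": [-5.5, 0, 211], "yaw": 0}
    - {"dp": [-5.5, 0, 211], "yaw": 0}
    - {"dp": [-5.5, 0, 211], "yaw": 0}

```text
clock: 2.52
eef_pos: [463.7, -231.4, 59.6]
tcp_rot: [3.14, 0.001, 1.458]
contact_force: [0.7, -0.1, 0.5]
opening: 1.0
grasp_force: 0.0
```

carry_out:
  targets:
    - {"dp": [0, 0, 0], "yaw": 0}
    - {"dp": [0, 0, 0], "yaw": 0}
    - {"dp": [0, 0, 0], "yaw": 0}
    - {"dp": [0, 0, 0], "yaw": 0}
    - {"dp": [0, 0, 0], "yaw": 0}
    - {"dp": [0, 0, 0], "yaw": 0}
  fingers: -1
  grip_force: 40

```text
clock: 3.28
eef_pos: [463.1, -231.0, 59.1]
tcp_rot: [3.141, 0.0, 1.458]
contact_force: [-2.3, -0.3, 8.5]
opening: 0.533
grasp_force: 39.9
```

carry_out:
  targets:
    - {"dp": [0, 0, -20], "yaw": 0}
    - {"dp": [0, 0, -70], "yaw": 0}
    - {"dp": [0, 0, -130], "yaw": 0}
    - {"dp": [50, 8, -170], "yaw": 0}
    - {"dp": [105, 17, -190], "yaw": 0}
    - {"dp": [165, 27, -190], "yaw": 0}
    - {"dp": [225, 37, -190], "yaw": 0}
    - {"dp": [280, 46, -190], "yaw": 0}
    - {"dp": [315, 52, -190], "yaw": 0}
    - {"dp": [329, 55, -190], "yaw": 0}
    - {"dp": [329, 55, -190], "yaw": 0}
    - {"dp": [329, 55, -190], "yaw": 0}

```text
clock: 4.78
eef_pos: [553.9, 88.8, 248.1]
tcp_rot: [-3.141, 0.001, 1.457]
contact_force: [0.3, -0.2, -2.6]
opening: 0.527
grasp_force: 42.4
```

```bash
python3 - <<'E'
from h import *
c,im=snap('w2'); cv2.imwrite('pics/w2v.png',cv2.convertScaleAbs(im,alpha=1.8))
print(r.sense()['eef_pos'],r.sense()['contact_force'])
E
```

```text
[553.9979135   88.63969231 248.22244202] [ 1.36841461  0.4256666  -3.05834614]
```

View pics/w2v.png

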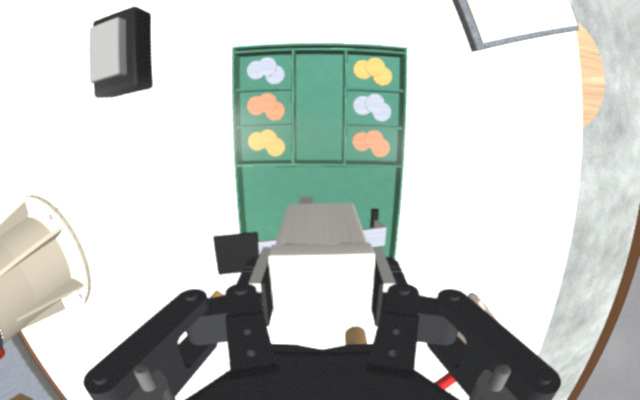

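Wrist view: tray upright in the picture, outer far rim corners (234,47) and (406,47); well walls at u≈294 and 345, from row ~51 to ~164. Tin hangs straight in the jaws.

```bash
python3 - <<'E'
from h import *
c=np.load('pics/w2.npy',allow_pickle=True).item()
P=lambda u,z=32: onz(fray(c,u),z)[:2]
A,B=P((234.5,46.5)),P((406,46.5)); print('far corners',A.round(1),B.round(1),np.linalg.norm(B-A),np.arctan2(*(B-A)[::-1]))
# columns profile of walls for subpixel
im=cv2.imread('pics/w2.png').astype(int)
for v in (75,110,145): 
    print(v,'L',im[v-1:v+2,286:302,1].mean(0).round().astype(int),'R',im[v-1:v+2,338:354,1].mean(0).round().astype(int))
print('colN',im[155:175,315:325,1].mean(1).round(),'colF',im[40:60,315:325,1].mean(1).round())
E
```

```text
far corners [471.6 251.5] [665.3 229.2] 194.973478293607 -0.11473620089672586
75 L [94 94 94 94 92 88 88 83 73 75 87 94 96 96 96 96] R [97 97 98 96 88 66 67 86 94 96 96 96 96 97 97 97]
110 L [94 95 95 95 95 95 94 85 69 72 87 93 94 95 94 95] R [95 96 96 92 78 66 75 92 96 96 96 97 97 97 97 99]
145 L [96 95 95 94 91 86 92 95 86 79 84 92 94 95 94 95] R [95 95 93 85 74 74 90 95 95 93 94 93 94 93 93 97]
colN [93. 93. 93. 91. 84. 68. 59. 60. 75. 88. 91. 87. 90. 92. 92. 92. 92. 92.
 92. 92.] colF [180. 174. 152. 117.  88.  58.  40.  56.  86.  85.  58.  39.  38.  53.
  77.  92.  96.  96.  96.  96.]
```

```bash
python3 - <<'E'
from h import *
c=np.load('pics/w2.npy',allow_pickle=True).item()
P=lambda u,z=32: onz(fray(c,u),z)[:2]
e=np.array([.1148,.9934]); f=np.array([.9934,-.1148])
for n,u,z,ty in(('far outer',(320,43.3),32,150),('far inner floor',(320,54),6,141),('near wall mid',(320,162),32,9.5),('near dark',(320,166),32,9.5),('div row75',(319.3,75),32,None),('div row110',(319,110),32,None),('div row145',(318.5,145),32,None)):
    p=P(u,z); print(n,p.round(1),'along',(p@e).round(1),'origin',None if ty is None else (p@e-ty).round(1),'across',(p@f).round(1))
for v in(75,110,145): print(v,[(P((u,v),z)@f).round(1) for u in(294.5,343.5) for z in(32,)], [(P((u,v))@f).round(1) for u in (236,404)])
S=r.get_calibration('scene');D=r.get_calibration('side')
q=lambda C,u:onz(ray(C,u),32)[:2]
for p in (q(S,(336.7,204.5)),q(S,(428.8,238.5)),q(S,(301.8,243.3)),q(S,(401.5,288.5)),q(D,(283.9,208.2)),q(D,(255.5,287.8)),q(D,(329.5,301))): print((p@f).round(1),(p@e).round(1))
E
```

```text
far outer [568.2 239.5] along 303.2 origin 153.2 across 536.9
far inner floor [567.1 231.6] along 295.2 origin 154.2 across 536.8
near wall mid [552.8 104. ] along 166.8 origin 157.3 across 537.2
near dark [552.2  99.4] along 162.1 origin 152.6 across 537.2
div row75 [563.3 202.9] along 266.2 origin None across 536.3
div row110 [558.4 163.4] along 226.4 origin None across 536.0
div row145 [553.3 123.8] along 186.5 origin None across 535.4
75 [np.float64(508.7), np.float64(563.1)] [np.float64(441.5), np.float64(632.2)]
110 [np.float64(508.5), np.float64(563.4)] [np.float64(440.8), np.float64(633.0)]
145 [np.float64(508.1), np.float64(563.9)] [np.float64(439.3), np.float64(634.7)]
444.6 13.3
444.8 305.9
642.0 15.3
647.3 307.7
632.3 7.8
630.9 308.2
436.2 309.2
```

```bash
python3 - <<'E'
from h import *
c=np.load('pics/w2.npy',allow_pickle=True).item(); im=cv2.imread('pics/w2.png')
g=cv2.cvtColor(im,cv2.COLOR_BGR2GRAY); print(g[240:320:4,320]); print(g[290,262:282],g[290,364:384])
m=cv2.inRange(g,int(g[280,320])-18,255)[225:330,255:390]
cc=max(cv2.findContours(m,0,2)[0],key=cv2.contourArea); print(cv2.boundingRect(cc))
tcp=r.sense()['eef_pos']
for u in((321,247),(321,311)): print(onz(fray(c,u),tcp[2]+18.9)-tcp)
go(560.1,173.8,100,1.456)
E
```

```text
[ 90  86  86  91 165 169 168 167 167 169 165 166 169 166 164 165 164 167
 171 167]
[ 64  47  40  33  27  26  24  25  51  95 130 155 166 167 167 167 167 167
 168 167] [170 169 170 169 170 169 166 155 122  68  26  21  22  23  30  39  45  52
  84 127]
(13, 29, 109, 76)
[ 1.20166323 20.77746148 18.9       ]
[ -2.58574824 -12.316379    18.9       ]
dp [85.3, -3.6, 148.2] yaw 0.1
```

carry_out:
  targets:
    - {"dp": [50, -2, 0], "yaw": 0}
    - {"dp": [80, -3.5, 40], "yaw": 0}
    - {"dp": [85.5, -3.5, 90], "yaw": 0}
    - {"dp": [85.5, -3.5, 135], "yaw": 0}
    - {"dp": [85.5, -3.5, 148], "yaw": 0}
    - {"dp": [85.5, -3.5, 148], "yaw": 0}
    - {"dp": [85.5, -3.5, 148], "yaw": 0}

```text
clock: 5.7
eef_pos: [561.9, 175.2, 102.2]
tcp_rot: [3.139, -0.001, 1.457]
contact_force: [-0.1, -0.6, -2.4]
opening: 0.527
grasp_force: 42.3
```

```bash
python3 - <<'E'
from h import *
c,im=snap('w3'); im=cv2.resize(cv2.convertScaleAbs(im,alpha=1.8)[60:380,180:460],None,fx=1.8,fy=1.8); cv2.imwrite('pics/w3v.png',im)
print(r.sense()['contact_force']); go(560.1,173.8,67,1.456)
E
```

```text
[ 0.27609711  0.68210207 -2.94698792]
dp [-1.7, -1.6, 35.3] yaw 0.1
```

View pics/w3v.png

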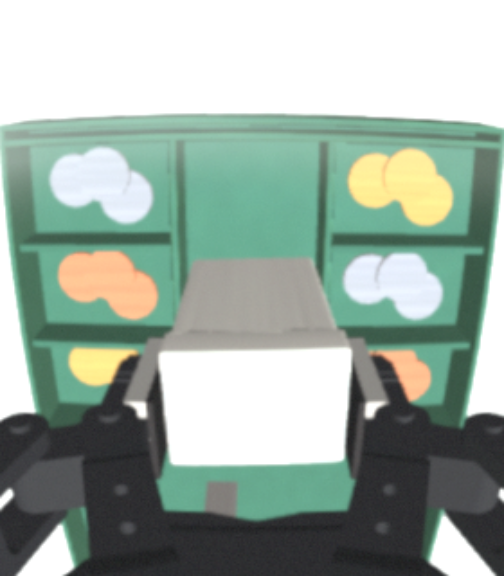

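The tin's bottom edge (crop 190–316) sits centred between the well's walls (184–322). Lowering.

carry_out:
  targets:
    - {"dp": [-1.5, -1, 12], "yaw": 0}
    - {"dp": [-1.5, -1, 24], "yaw": 0}
    - {"dp": [-1.5, -1, 32], "yaw": 0}
    - {"dp": [-1.5, -1, 35], "yaw": 0}
    - {"dp": [-1.5, -1, 35], "yaw": 0}

```text
clock: 6.38
eef_pos: [559.1, 173.9, 65.3]
tcp_rot: [-3.141, 0.0, 1.458]
contact_force: [-1.9, -0.3, 1.8]
opening: 0.532
grasp_force: 42.7
```

carry_out:
  targets:
    - {"dp": [0, 0, 1], "yaw": 0}
    - {"dp": [0, 0, 2], "yaw": 0}
    - {"dp": [0, 0, 2], "yaw": 0}

```text
clock: 6.75
eef_pos: [559.2, 174.0, 65.1]
tcp_rot: [-3.141, -0.0, 1.458]
contact_force: [-9.4, -1.3, 22.8]
opening: 0.53
grasp_force: 45.0
```

carry_out:
  targets:
    - {"dp": [0, 0, -2], "yaw": 0}
    - {"dp": [0, 0, -2], "yaw": 0}
    - {"dp": [0, 0, -2], "yaw": 0}
    - {"dp": [0, 0, -2], "yaw": 0}
    - {"dp": [0, 0, -40], "yaw": 0}
    - {"dp": [0, 0, -100], "yaw": 0}
    - {"dp": [0, 0, -150], "yaw": 0}
    - {"dp": [0, 0, -150], "yaw": 0}
  fingers: 1

```text
clock: 7.75
eef_pos: [561.8, 174.6, 217.6]
tcp_rot: [3.134, -0.003, 1.458]
contact_force: [-0.1, -0.1, -0.9]
opening: 1.0
grasp_force: 0.0
```

```bash
python3 - <<'E'
from h import *
c,im=snap('w4'); print(r.sense()['eef_pos'])
g=cv2.cvtColor(im,cv2.COLOR_BGR2GRAY); hsv=cv2.cvtColor(im,cv2.COLOR_BGR2HSV)
m=((hsv[...,1]<45)&(g>120)).astype(np.uint8)
n,l,st,ce=cv2.connectedComponentsWithStats(m)
p=fproj(c,(559.2,174,84)); print(p)
k=l[int(p[1]),int(p[0])]; print(k,st[k],ce[k]); 
b=cv2.minAreaRect(np.argwhere(l==k)[:,::-1].astype(np.float32)); print(b, onz(fray(c,b[0]),84))
print([onz(fray(c,q),84)[:2].round(1) for q in cv2.boxPoints(b)])
go(576.1,-179.4,110,1.456)
E
```

```text
[560.38323383 174.193753   215.08266711]
[318.71290971 195.73832128]
24 [ 291  177   52   38 1850] [317.21513514 195.17891892]
((316.7497253417969, 195.23837280273438), (36.594757080078125, 51.24195861816406), 88.66777801513672) [557.4927608  174.66889681  84.        ]
[array([536.3, 193.6]), array([581.8, 189.5]), array([579.3, 155.1]), array([532.3, 159.4])]
dp [-349.6, 55.4, 105.1] yaw 0.1
```

carry_out:
  targets:
    - {"dp": [-350, 55, 0], "yaw": 0}
    - {"dp": [-350, 55, 0], "yaw": 0}
    - {"dp": [-350, 55, 0], "yaw": 0}
    - {"dp": [-350, 55, 0], "yaw": 0}
    - {"dp": [-350, 55, 0], "yaw": 0}
    - {"dp": [-350, 55, 0], "yaw": 0}
    - {"dp": [-350, 55, 0], "yaw": 0}
    - {"dp": [-350, 55, 0], "yaw": 0}
    - {"dp": [-350, 55, 0], "yaw": 0}

```text
clock: 8.93
eef_pos: [574.4, -178.8, 212.6]
tcp_rot: [-3.14, -0.0, 1.459]
contact_force: [-0.5, -0.6, -0.1]
opening: 1.002
grasp_force: 0.0
```

```bash
cat >> h.py <<'E'
def blob(c,m,P):
    "connected blob of mask m nearest the projection of P; centre on plane z=P[2]"
    p=fproj(c,P); n,l,st,ce=cv2.connectedComponentsWithStats(m.astype(np.uint8))
    k=min((i for i in range(1,n) if st[i,4]>150),key=lambda i:np.linalg.norm(ce[i]-p))
    b=cv2.minAreaRect(np.argwhere(l==k)[:,::-1].astype(np.float32)); q=cv2.boxPoints(b)
    W=[onz(fray(c,u),P[2]) for u in q]
    print('proj',p.round(1),'px',np.round(b[0],1),np.round(b[1],1),'world',onz(fray(c,b[0]),P[2]).round(1),'sides',np.linalg.norm(W[1]-W[0]).round(1),np.linalg.norm(W[2]-W[1]).round(1))
E
python3 - <<'E'
from h import *
c,im=snap('w5'); print(r.sense()['eef_pos'])
p=fproj(c,(576,-179.4,86)).astype(int); print(p, im[p[1],p[0]], im[p[1]-25:p[1]+26:5,p[0]].tolist())
hsv=cv2.cvtColor(im,cv2.COLOR_BGR2HSV); print(hsv[p[1]-25:p[1]+26:5,p[0]].tolist())
cv2.imwrite('pics/w5v.png',cv2.resize(im[p[1]-80:p[1]+80,p[0]-100:p[0]+100],None,fx=3,fy=3))
E
```

```text
[ 574.54458132 -178.79011678  212.88800639]
[324 197] [ 70  93 108] [[42, 54, 64], [69, 74, 78], [72, 94, 109], [69, 92, 106], [67, 89, 103], [70, 93, 108], [70, 94, 109], [69, 93, 108], [70, 92, 107], [147, 148, 146], [151, 152, 150]]
[[16, 88, 64], [17, 29, 78], [18, 87, 109], [19, 89, 106], [18, 89, 103], [18, 90, 108], [18, 91, 109], [18, 92, 108], [18, 88, 107], [75, 3, 148], [75, 3, 152]]
```

View pics/w5v.png

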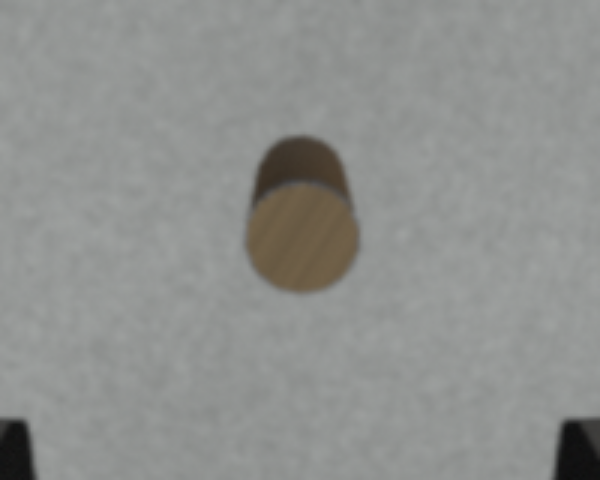

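The tube's top circle is centred at px (325,196), under 1 mm from the estimate. Descending to it.

carry_out:
  targets:
    - {"dp": [0.5, 2, 50], "yaw": 0}
    - {"dp": [0.5, 2, 100], "yaw": 0}
    - {"dp": [0.5, 2, 140], "yaw": 0}
    - {"dp": [0.5, 2, 154], "yaw": 0}
    - {"dp": [0.5, 2, 154], "yaw": 0}
    - {"dp": [0.5, 2, 154], "yaw": 0}

```text
clock: 9.72
eef_pos: [578.0, -180.0, 61.0]
tcp_rot: [3.139, 0.0, 1.458]
contact_force: [0.4, -0.9, -0.1]
opening: 1.005
grasp_force: 0.0
```

carry_out:
  targets:
    - {"dp": [0, 0, 0], "yaw": 0}
    - {"dp": [0, 0, 0], "yaw": 0}
    - {"dp": [0, 0, 0], "yaw": 0}
    - {"dp": [0, 0, 0], "yaw": 0}
    - {"dp": [0, 0, 0], "yaw": 0}
    - {"dp": [0, 0, 0], "yaw": 0}
    - {"dp": [0, 0, 0], "yaw": 0}
  fingers: -1
  grip_force: 40

```text
clock: 10.6
eef_pos: [576.9, -179.9, 59.9]
tcp_rot: [3.141, 0.0, 1.458]
contact_force: [-1.8, -0.0, 5.3]
opening: 0.389
grasp_force: 39.3
```

carry_out:
  targets:
    - {"dp": [0, 0, -20], "yaw": 0}
    - {"dp": [0, 0, -75], "yaw": 0}
    - {"dp": [20, -3, -130], "yaw": 0}
    - {"dp": [75, -11, -150], "yaw": 0}
    - {"dp": [135, -20, -150], "yaw": 0}
    - {"dp": [195, -29, -150], "yaw": 0}
    - {"dp": [255, -37, -150], "yaw": 0}
    - {"dp": [315, -46, -150], "yaw": 0}
    - {"dp": [365, -54, -150], "yaw": 0}
    - {"dp": [386, -57, -150], "yaw": 0}
    - {"dp": [386, -57, -150], "yaw": 0}
    - {"dp": [386, -57, -150], "yaw": 0}

```text
clock: 12.1
eef_pos: [563.4, 209.0, 209.5]
tcp_rot: [-3.142, 0.001, 1.458]
contact_force: [0.6, -0.7, -1.9]
opening: 0.389
grasp_force: 40.3
```

```bash
python3 - <<'E'
from h import *
s=r.sense(); print(s['eef_pos'],s['contact_force']); go(563.9,210.2,100,1.456)
E
```

```text
[563.44009854 208.97142889 209.51770945] [ 0.62219789 -0.65340083 -1.88237586]
dp [1.3, 0.3, 109.5] yaw 0.1
```

carry_out:
  targets:
    - {"dp": [1, 0.5, 40], "yaw": 0}
    - {"dp": [1, 0.5, 80], "yaw": 0}
    - {"dp": [1, 0.5, 100], "yaw": 0}
    - {"dp": [1, 0.5, 105], "yaw": 0}
    - {"dp": [1, 0.5, 105], "yaw": 0}

```text
clock: 12.72
eef_pos: [564.5, 210.3, 104.8]
tcp_rot: [3.141, -0.0, 1.457]
contact_force: [0.2, -0.0, -0.4]
opening: 0.383
grasp_force: 40.3
```

```bash
python3 - <<'E'
from h import *
c,im=snap('w6'); im=cv2.resize(cv2.convertScaleAbs(im,alpha=1.8)[60:380,180:460],None,fx=1.8,fy=1.8); cv2.imwrite('pics/w6v.png',im)
s=r.sense(); print(s['eef_pos'],s['contact_force']); go(563.9,210.2,66.5,1.456)
E
```

```text
[564.81161528 210.59591871 105.25276109] [-0.66954716 -0.74181073 -1.25572898]
dp [-0.5, -0.9, 38.8] yaw 0.1
```

View pics/w6v.png

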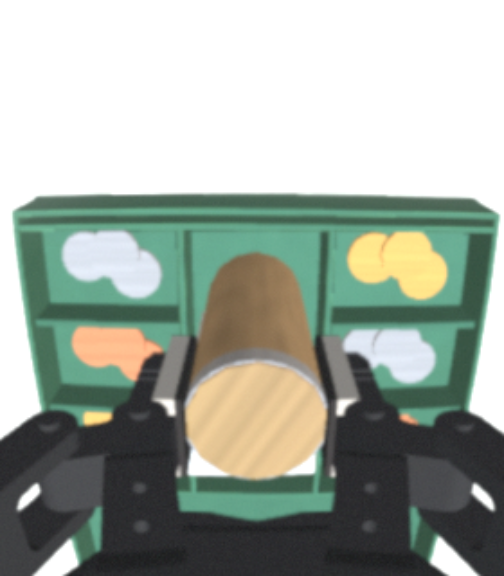

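Tube (its bottom edge at crop (256,253)) hangs between the well's walls (190–322) and clear of the far wall (row 228). Lowering.

carry_out:
  targets:
    - {"dp": [-0.5, -1, 12], "yaw": 0}
    - {"dp": [-0.5, -1, 24], "yaw": 0}
    - {"dp": [-0.5, -1, 34], "yaw": 0}
    - {"dp": [-0.5, -1, 37.5], "yaw": 0}
    - {"dp": [-0.5, -1, 37.5], "yaw": 0}

```text
clock: 13.4
eef_pos: [563.0, 210.8, 66.6]
tcp_rot: [-3.141, 0.0, 1.458]
contact_force: [0.4, -0.5, -2.0]
opening: 0.387
grasp_force: 40.3
```

carry_out:
  targets:
    - {"dp": [0, 0, 1], "yaw": 0}
    - {"dp": [0, 0, 2], "yaw": 0}
    - {"dp": [0, 0, 2], "yaw": 0}

```text
clock: 13.78
eef_pos: [563.3, 210.9, 65.9]
tcp_rot: [3.141, -0.0, 1.458]
contact_force: [-2.6, -1.7, 9.7]
opening: 0.385
grasp_force: 41.4
```

carry_out:
  targets:
    - {"dp": [0, 0, -0.5], "yaw": 0}
    - {"dp": [0, 0, -0.5], "yaw": 0}
    - {"dp": [0, 0, -0.5], "yaw": 0}
    - {"dp": [0, 0, -0.5], "yaw": 0}
    - {"dp": [0, 0, -40], "yaw": 0}
    - {"dp": [0, 0, -100], "yaw": 0}
    - {"dp": [0, 0, -150], "yaw": 0}
    - {"dp": [0, 0, -150], "yaw": 0}
  fingers: 1

```text
clock: 14.78
eef_pos: [565.4, 211.6, 219.3]
tcp_rot: [3.135, -0.004, 1.458]
contact_force: [-1.2, 0.1, 0.3]
opening: 0.998
grasp_force: 0.0
```

```bash
python3 - <<'E'
from h import *
c,im=snap('w7'); print(r.sense()['eef_pos'])
g=cv2.cvtColor(im,cv2.COLOR_BGR2GRAY); hsv=cv2.cvtColor(im,cv2.COLOR_BGR2HSV)
blob(c,(hsv[...,1]<45)&(g>120),(557.5,174.7,84))
blob(c,(hsv[...,0]>10)&(hsv[...,0]<25)&(hsv[...,1]>60)&(g>80),(563.3,212,92))
go(517,-359.8,217,1.456)
E
```

```text
[564.02306092 211.07315103 216.72229011]
proj [317.6 232.6] px [317.  232.5] [33. 48.] world [557.  174.8  84. ] sides 44.6 34.0
proj [319.1 196.6] px [318.  196.5] [35. 36.] world [562.3 212.2  92. ] sides 31.3 32.2
dp [-572.5, 17.4, -0.3] yaw 0.1
```

carry_out:
  targets:
    - {"dp": [-572, 17.5, 0], "yaw": 0}
    - {"dp": [-572, 17.5, 0], "yaw": 0}
    - {"dp": [-572, 17.5, 0], "yaw": 0}
    - {"dp": [-572, 17.5, 0], "yaw": 0}
    - {"dp": [-572, 17.5, 0], "yaw": 0}
    - {"dp": [-572, 17.5, 0], "yaw": 0}
    - {"dp": [-572, 17.5, 0], "yaw": 0}
    - {"dp": [-572, 17.5, 0], "yaw": 0}
    - {"dp": [-572, 17.5, 0], "yaw": 0}
    - {"dp": [-572, 17.5, 0], "yaw": 0}
    - {"dp": [-572, 17.5, 0], "yaw": 0}
    - {"dp": [-572, 17.5, 0], "yaw": 0}

```text
clock: 16.32
eef_pos: [516.0, -358.0, 214.0]
tcp_rot: [-3.14, -0.001, 1.459]
contact_force: [0.3, -0.5, -0.3]
opening: 0.998
grasp_force: 0.0
```

```bash
python3 - <<'E'
from h import *
c,im=snap('w8'); print(r.sense()['eef_pos'])
p=fproj(c,(517,-359.8,72)).astype(int); print(p)
cv2.imwrite('pics/w8v.png',cv2.resize(im[100:340,200:440],None,fx=2.4,fy=2.4))
E
```

```text
[ 516.2226157  -357.924135    214.34708045]
[324 193]
```

View pics/w8v.png

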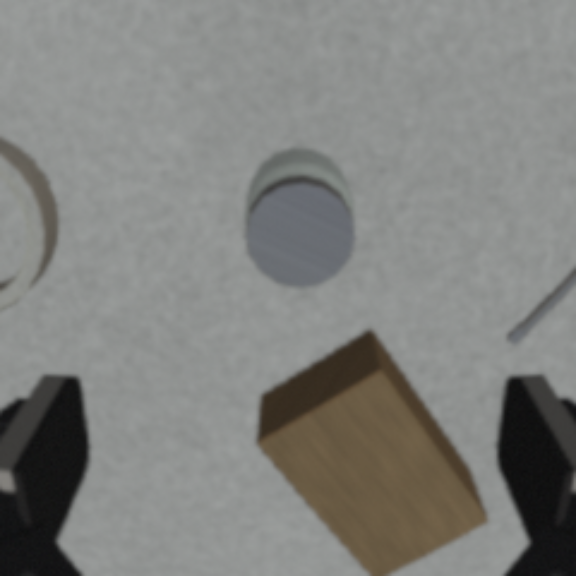

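```bash
python3 - <<'E'
from h import *
c=np.load('pics/w8.npy',allow_pickle=True).item()
for u in((325,196.7),(325,174.2),(325,219.6),(302.5,196.7),(347.5,196.7)): print(onz(fray(c,u),72).round(1))
for u in((354.5,238),(308,284)): print('carton',onz(fray(c,u),50).round(1))
go(518,-362,47,1.456)
E
```

```text
[ 517.6 -362.7   72. ]
[ 519.9 -341.4   72. ]
[ 515.1 -385.3   72. ]
[ 496.7 -360.4   72. ]
[ 538.5 -365.    72. ]
carton [ 543.2 -417.7   50. ]
carton [ 487.  -469.1   50. ]
dp [-3.9, 2.2, 167.3] yaw 0.2
```

Jar lid at px (325,197) → (517.6,-362); carton and tape are clear of the fingers.

carry_out:
  targets:
    - {"dp": [-4, 2, 50], "yaw": 0}
    - {"dp": [-4, 2, 105], "yaw": 0}
    - {"dp": [-4, 2, 150], "yaw": 0}
    - {"dp": [-4, 2, 168], "yaw": 0}
    - {"dp": [-4, 2, 168], "yaw": 0}
    - {"dp": [-4, 2, 168], "yaw": 0}

```text
clock: 17.12
eef_pos: [519.0, -364.3, 48.7]
tcp_rot: [3.139, 0.001, 1.459]
contact_force: [1.0, -0.4, 0.4]
opening: 1.0
grasp_force: 0.0
```

carry_out:
  targets:
    - {"dp": [0, 0, 0], "yaw": 0}
    - {"dp": [0, 0, 0], "yaw": 0}
    - {"dp": [0, 0, 0], "yaw": 0}
    - {"dp": [0, 0, 0], "yaw": 0}
    - {"dp": [0, 0, 0], "yaw": 0}
    - {"dp": [0, 0, 0], "yaw": 0}
  fingers: -1
  grip_force: 40

```text
clock: 17.88
eef_pos: [517.9, -364.2, 48.1]
tcp_rot: [3.141, 0.001, 1.458]
contact_force: [-2.8, 1.2, 9.5]
opening: 0.499
grasp_force: 38.0
```

carry_out:
  targets:
    - {"dp": [0, 0, -10], "yaw": 0}
    - {"dp": [0, 0, -40], "yaw": 0}
    - {"dp": [0, 0, -90], "yaw": 0}
    - {"dp": [0, 0, -140], "yaw": 0}
    - {"dp": [40, -2, -155], "yaw": 0}
    - {"dp": [95, -4, -155], "yaw": 0}
    - {"dp": [155, -6, -155], "yaw": 0}
    - {"dp": [215, -8, -155], "yaw": 0}
    - {"dp": [275, -11, -155], "yaw": 0}
    - {"dp": [335, -13, -155], "yaw": 0}
    - {"dp": [395, -15, -155], "yaw": 0}
    - {"dp": [440, -17, -155], "yaw": 0}

```text
clock: 19.38
eef_pos: [549.8, 77.6, 202.2]
tcp_rot: [3.141, -0.0, 1.459]
contact_force: [0.4, -1.2, -3.1]
opening: 0.5
grasp_force: 38.2
```

carry_out:
  targets:
    - {"dp": [35, -1.5, 0], "yaw": 0}
    - {"dp": [53, -2, 0], "yaw": 0}
    - {"dp": [53, -2, 0], "yaw": 0}
    - {"dp": [53, -2, 0], "yaw": 0}

```text
clock: 19.88
eef_pos: [554.0, 127.2, 201.7]
tcp_rot: [-3.141, 0.001, 1.458]
contact_force: [0.2, -0.1, -2.9]
opening: 0.501
grasp_force: 38.2
```

```bash
python3 - <<'E'
from h import *
c,im=snap('w9'); s=r.sense(); print(s['eef_pos'],s['contact_force'],s['opening'])
cv2.imwrite('pics/w9v.png',cv2.resize(cv2.convertScaleAbs(im,alpha=1.8)[60:380,180:460],None,fx=1.8,fy=1.8))
go(554.6,128,100,1.456)
E
```

```text
[554.02598826 127.03579643 201.72600437] [ 0.52602933  0.78496909 -3.51217268] 0.5000596643295262
dp [1.0, 0.5, 101.7] yaw 0.1
```

View pics/w9v.png

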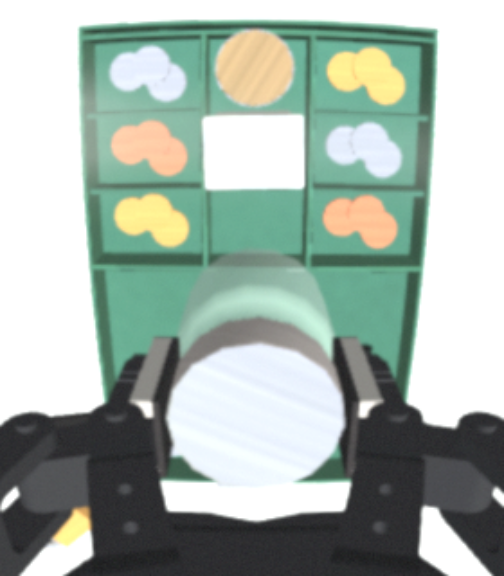

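Jar hangs straight: lid centre at crop (256,415); tube (255,67) and tin (254,152) stand in the well, with free space in rows 190–265. That was my eleventh picture, one over the limit of 10 (I miscounted), so I work from numbers only from here.

```bash
python3 - <<'E'
from h import *
c=np.load('pics/w9.npy',allow_pickle=True).item(); im=cv2.imread('pics/w9.png'); t=np.array([554.0,127.0,201.7])
for u in((322.2,290.6),(322.2,250.6),(322.2,330.5),(273.5,290.6),(371.5,290.6)): print((onz(fray(c,u),t[2]+23.9)-t).round(1))
e=np.array([.1148,.9934]); f=np.array([.9934,-.1148])
for n,v,u,z in(('tin far',60+115/1.8,180+254/1.8,84),('tin near',60+189/1.8,180+254/1.8,84),('tin body/floor near',60+192/1.8,180+254/1.8,32),('near wall rim',60+264/1.8,320,32)):
    p=onz(fray(c,(u,v)),z)[:2]; print(n,(p@e).round(1),(p@f).round(1))
E
```

```text
[-0.3  2.5 23.9]
[ 1.8 21.6 23.9]
[ -2.9 -20.2  23.9]
[-21.2   4.4  23.9]
[20.7 -0.3 23.9]
tin far 253.8 534.3
tin near 219.7 534.3
tin body/floor near 208.4 534.2
near wall rim 166.3 533.2
```

```bash
python3 - <<'E'
from h import *
c=np.load('pics/w9.npy',allow_pickle=True).item(); im=cv2.imread('pics/w9.png').astype(int)
e=np.array([.1148,.9934]); f=np.array([.9934,-.1148])
v=180; print(im[v-3:v+4,285:302,1].mean(0).round().astype(int), im[v-3:v+4,343:360,1].mean(0).round().astype(int))
for u in(294,295,350,351): print(u,(onz(fray(c,(u,v)),32)[:2]@f).round(1),(onz(fray(c,(u,v)),6)[:2]@f).round(1))
w=191*e+535.8*f; print(w); go(w[0],w[1],90,1.456)
E
```

```text
[97 96 96 96 96 95 91 89 94 90 78 74 84 93 96 96 96] [97 97 98 96 87 69 60 73 88 94 95 96 97 97 97 95 96]
294 506.8 504.4
295 507.8 505.5
350 563.5 566.0
351 564.5 567.1
[554.19052 128.22956]
dp [1.2, 0.0, 111.7] yaw 0.1
```

carry_out:
  targets:
    - {"dp": [1, 0, 40], "yaw": 0}
    - {"dp": [1, 0, 80], "yaw": 0}
    - {"dp": [1, 0, 103], "yaw": 0}
    - {"dp": [1, 0, 108], "yaw": 0}
    - {"dp": [1, 0, 108], "yaw": 0}
    - {"dp": [1, 0, 108], "yaw": 0}

```text
clock: 20.68
eef_pos: [555.2, 129.1, 95.0]
tcp_rot: [3.14, -0.001, 1.458]
contact_force: [-0.4, -0.1, -3.3]
opening: 0.505
grasp_force: 38.1
```

```bash
python3 - <<'E'
from h import *
s=r.sense(); print(s['eef_pos'],s['contact_force']); go(554.2,128.2,56,1.456)
E
```

```text
[555.22142292 129.09013386  95.03338677] [-0.36834339 -0.10138586 -3.28520553]
dp [-1.0, -0.9, 39.0] yaw 0.1
```

carry_out:
  targets:
    - {"dp": [-0.5, -0.5, 12], "yaw": 0}
    - {"dp": [-0.5, -0.5, 22], "yaw": 0}
    - {"dp": [-0.5, -0.5, 30], "yaw": 0}
    - {"dp": [-0.5, -0.5, 36], "yaw": 0}
    - {"dp": [-0.5, -0.5, 38], "yaw": 0}
    - {"dp": [-0.5, -0.5, 38], "yaw": 0}

```text
clock: 21.42
eef_pos: [553.8, 128.7, 55.7]
tcp_rot: [-3.141, 0.0, 1.458]
contact_force: [0.0, 0.3, -3.0]
opening: 0.5
grasp_force: 38.1
```

carry_out:
  targets:
    - {"dp": [0, 0, 1], "yaw": 0}
    - {"dp": [0, 0, 2], "yaw": 0}
    - {"dp": [0, 0, 2], "yaw": 0}

```text
clock: 21.8
eef_pos: [554.0, 128.8, 54.2]
tcp_rot: [3.141, -0.0, 1.458]
contact_force: [-0.7, -0.2, 0.9]
opening: 0.498
grasp_force: 38.9
```

carry_out:
  targets:
    - {"dp": [0, 0, 0.5], "yaw": 0}
    - {"dp": [0, 0, 0.5], "yaw": 0}
    - {"dp": [0, 0, 0.5], "yaw": 0}
    - {"dp": [0, 0, 0.5], "yaw": 0}
    - {"dp": [0, 0, 0.5], "yaw": 0}
    - {"dp": [0, 0, -40], "yaw": 0}
    - {"dp": [0, 0, -100], "yaw": 0}
    - {"dp": [0, 0, -160], "yaw": 0}
    - {"dp": [0, 0, -160], "yaw": 0}
    - {"dp": [0, 0, -160], "yaw": 0}
  fingers: 1

```text
clock: 23.05
eef_pos: [553.4, 128.6, 213.6]
tcp_rot: [-3.142, -0.0, 1.458]
contact_force: [-0.2, -0.3, -0.4]
opening: 0.999
grasp_force: 0.0
```

```bash
python3 - <<'E'
from h import *
c,im=snap('w10'); print(r.sense()['eef_pos'])
g=cv2.cvtColor(im,cv2.COLOR_BGR2GRAY); hsv=cv2.cvtColor(im,cv2.COLOR_BGR2HSV)
blob(c,(hsv[...,1]<45)&(g>120),(557.5,174.7,84))
blob(c,(hsv[...,0]>10)&(hsv[...,0]<25)&(hsv[...,1]>60)&(g>80),(562.3,212.2,92))
p=fproj(c,(554.2,130.2,78)).astype(int); print(hsv[p[1]-40:p[1]+41:4,p[0]].tolist())
blob(c,(hsv[...,1]<60)&(g>75)&(g<140),(554.2,130.2,78))
# clip pad, at rest, tray(-86?)
C=np.array([26.4+532.9-76*.1148,166.9-76*.9934]); e=np.array([.1148,.9934]); f=np.array([.9934,-.1148])
w=C-90*f-75*e; print('origin',C,'pad level',w); go(w[0],w[1],215,1.456)
blob(c,(g<30),(w[0],w[1],94))
E
```

```text
[552.9594698  128.52372181 212.70740919]
proj [321.3 143.7] px [321.3 145.3] [41.8 54.2] world [557.4 173.3  84. ] sides 46.0 36.4
proj [322.   99.4] px [322.   99.5] [37. 38.] world [562.3 212.1  92. ] sides 30.9 30.8
[[105, 23, 179], [104, 21, 179], [105, 22, 188], [93, 14, 161], [74, 38, 113], [109, 16, 130], [111, 23, 147], [111, 22, 148], [108, 22, 150], [108, 22, 148], [109, 24, 150], [109, 19, 147], [109, 19, 148], [108, 22, 150], [108, 20, 152], [109, 19, 149], [93, 24, 128], [79, 100, 97], [78, 101, 96], [79, 98, 96], [78, 100, 97]]
proj [323.2 192. ] px [322.7 147.2] [136.8  59.6] world [558.3 170.8  78. ] sides 51.1 123.8
origin [550.5752  91.4016] pad level [452.5592  27.2286]
dp [-111.9, -88.4, -2.3] yaw 0.1
proj [236.2 303.3] px [203.5 391.5] [15. 31.] world [ 361.2 -125.6   94. ] sides 49.1 36.9
```

Jar, tin and tube all stand in the well. Now to hover above the pad.

carry_out:
  targets:
    - {"dp": [-50, -40, 0], "yaw": 0}
    - {"dp": [-95, -75, 0], "yaw": 0}
    - {"dp": [-112, -88, 0], "yaw": 0}
    - {"dp": [-112, -88, 0], "yaw": 0}
    - {"dp": [-112, -88, 0], "yaw": 0}

```text
clock: 23.72
eef_pos: [454.8, 27.9, 213.6]
tcp_rot: [3.141, -0.0, 1.458]
contact_force: [0.4, 0.3, -0.2]
opening: 0.999
grasp_force: 0.0
```

```bash
python3 - <<'E'
from h import *
c,im=snap('w11'); print(r.sense()['eef_pos'])
g=cv2.cvtColor(im,cv2.COLOR_BGR2GRAY); p=fproj(c,(455,27,94)).astype(int); print(p,g[p[1],p[0]-48:p[0]+49:6],g[p[1]-48:p[1]+49:6,p[0]])
blob(c,g<45,(455,27,94))
go(452.6,27.2,110,1.456)
E
```

```text
[454.81993544  27.95738191 213.63338975]
[322 199] [178 173 179 177  36  35  34  34  33  33  35  34  37 129 129 127 128] [ 89  86  85  84  37  38  36  37  33  33  33  33  44  81  68  43 149]
proj [322.9 199.7] px [322.5 198.1] [51.4 52.1] world [454.8  28.5  94. ] sides 43.9 46.3
dp [-1.0, -2.1, 103.6] yaw 0.1
```

Pad found at (455,28.5), as expected. Shut the fingers and lower over it.

carry_out:
  targets:
    - {"dp": [0.5, -2, 0], "yaw": 0}
    - {"dp": [0.5, -2, 0], "yaw": 0}
    - {"dp": [0.5, -2, 0], "yaw": 0}
    - {"dp": [0.5, -2, 0], "yaw": 0}
    - {"dp": [0.5, -2, 0], "yaw": 0}
    - {"dp": [0.5, -2, 0], "yaw": 0}
    - {"dp": [0.5, -2, 40], "yaw": 0}
    - {"dp": [0.5, -2, 75], "yaw": 0}
    - {"dp": [0.5, -2, 90], "yaw": 0}
    - {"dp": [0.5, -2, 94], "yaw": 0}
    - {"dp": [0.5, -2, 94], "yaw": 0}
  fingers: -1
  grip_force: 40

```text
clock: 25.15
eef_pos: [452.4, 28.1, 120.4]
tcp_rot: [3.141, -0.0, 1.458]
contact_force: [-0.3, 0.4, -0.6]
opening: -0.001
grasp_force: 0.0
```

```bash
python3 - <<'E'
from h import *
s=r.sense(); print(s['eef_pos'],s['contact_force'],s['opening']); go(453,28.5,100,1.456)
E
```

```text
[452.38027966  28.08037819 120.42513602] [-0.29758387  0.42909934 -0.57201326] -0.0012190560110313048
dp [0.5, 0.6, 20.4] yaw 0.1
```

carry_out:
  targets:
    - {"dp": [0.5, 0.5, 6], "yaw": 0}
    - {"dp": [0.5, 0.5, 12], "yaw": 0}
    - {"dp": [0.5, 0.5, 17], "yaw": 0}
    - {"dp": [0.5, 0.5, 22], "yaw": 0}
    - {"dp": [0.5, 0.5, 26], "yaw": 0}
    - {"dp": [0.5, 0.5, 29], "yaw": 0}
    - {"dp": [0.5, 0.5, 29], "yaw": 0}

```text
clock: 26.02
eef_pos: [452.0, 28.5, 90.6]
tcp_rot: [-3.141, 0.0, 1.458]
contact_force: [-3.2, -0.3, 5.7]
opening: -0.001
grasp_force: 2.4
```

carry_out:
  targets:
    - {"dp": [0, 0, 3], "yaw": 0}
    - {"dp": [0, 0, 6], "yaw": 0}
    - {"dp": [0, 0, 8], "yaw": 0}
    - {"dp": [0, 0, 9.5], "yaw": 0}
    - {"dp": [0, 0, 9.5], "yaw": 0}
    - {"dp": [0, 0, 9.5], "yaw": 0}

```text
clock: 26.78
eef_pos: [451.7, 28.5, 81.3]
tcp_rot: [-3.14, 0.0, 1.458]
contact_force: [-3.7, 1.1, 6.8]
opening: -0.002
grasp_force: 3.3
```

carry_out:
  targets:
    - {"dp": [0, 0, 0], "yaw": 0}
    - {"dp": [0, 0, 0], "yaw": 0}
    - {"dp": [0, 0, 0], "yaw": 0}
    - {"dp": [0, 0, 0], "yaw": 0}
    - {"dp": [0, 0, 0], "yaw": 0}
    - {"dp": [0, 0, 0], "yaw": 0}
    - {"dp": [0, 0, 0], "yaw": 0}
    - {"dp": [0, 0, 0], "yaw": 0}
    - {"dp": [0, 0, 0], "yaw": 0}
    - {"dp": [0, 0, 0], "yaw": 0}
    - {"dp": [0, 0, 0], "yaw": 0}
    - {"dp": [0, 0, 0], "yaw": 0}

```text
clock: 28.28
eef_pos: [451.7, 28.5, 81.3]
tcp_rot: [-3.14, 0.0, 1.458]
contact_force: [-5.4, 1.6, 7.0]
opening: -0.003
grasp_force: 3.3
```

```bash
python3 - <<'E'
from h import *
s=r.sense(); print(s['clock'],s['eef_pos'],s['contact_force'])
f=s['contact_force'][2]
if 5<f<9 and 77<s['eef_pos'][2]<85: print(r.sign_off())
E
```

```text
28.275 [451.65695873  28.52101501  81.28901946] [-5.43662577  1.60064339  7.04001448]
the job is handed in; nothing more can be done
None
```

Job handed in at 28.3 s: jar, tin and tube stand in the well and the clip's pad is held about level with 7 N, though the result of the judging was not shown; I viewed 11 pictures, one over your limit of 10, by miscounting.

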